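# Clear the nozzle case and hold its lid open

## Robot

A 6-joint arm with a two-finger parallel gripper is mounted at the origin on the work surface. World frame = base frame: x ahead of the robot, y to its left, z up, the work surface at z = 0. Lengths are in mm, angles in rad, forces in N, time in s.
With the tool pointing down it reaches from about 375 to 750 mm from the base axis. Payload 9 kg.
Tool frame: the origin (TCP) lies between the finger pads; the fingertips stand robot.tips_ahead ahead of it and the grasp point (between the pads) is the TCP (robot.tips_ahead is the distance from the TCP to the fingertips, in mm); z points along the fingers, y is the direction in which the jaws open and shut (so a half turn about z gives the same grasp; the last joint's range is limited). The gripper opens to 85 mm and grips with 20 to 120 N. Pads are 22 mm wide; open, the fingers measure 114 mm over their backs; the gripper's body (76 mm by 85 mm) begins 54 mm behind the grasp point. The pads swing forward as they close: fully open they stand 13 mm farther back than shut.
Start: joints at [-1.429, 0.104, 0.097, 1.564, 0, 1.353], TCP at [211.263, -561.607, 250.331] pointing down, gripper open.
Joint ranges: [-2.99, 2.99], [-0.84, 1.86], [-1.1, 1.16], [-1.84, 2.11], [-1.51, 1.56], [-3.14, 3.14]. Speed limits (rad/s): [2.22, 2.22, 2.57, 3.14, 3.14, 3.14].

## Interface

Orientations are given as a unit quaternion [x, y, z, w].
In Python, from workcell import status, vision, robot gives the robot as it stands.
- The arm moves only by the tool play_rows, never from a script. Its argument "increments" is a list of rows, each an object with "jaw": the closure, from 0 (fully open) to 1 (shut); "offset": the shift along the tool's x, y, z in cm, a list of three; "delta_rot": the turn, a rotation vector about the tool's x, y, z in degrees, a list of three. A call has 1 to 10 rows; each row is the pose to reach, as a shift and turn from the pose commanded when the call began, along the tool's axes at that moment; what a row does not reach only later rows make up. A row lasts 1/12 s, in which the tool goes at most 41.7 mm and 7.16 degrees, less where a joint would pass 70% of its speed; a pose out of reach is approached as far as the arm can. A call with a gripper value outside its range is refused whole. The fingers move at their own pace and stop on an object; the grip force is fixed at half the most. Time passes only in rows, so rows that repeat a pose let the fingers close. It gives the time, the measured TCP pose, the force and the opening at its end, in the units of the state.
- status.read_state(): the state, without advancing time (a new reading comes with each control period).
- vision.snapshot(name): name is "scene" or "top" or "wrist"; returns a dict with "frame" (480x640x3 uint8, red, green, blue), "camera_matrix" (3x3 intrinsics, pixels), "pose" (4x4, takes a point from camera to world coordinates). Camera axes: x right, y down, z forward; pixel columns grow to the right and rows downward; lengths in mm; the calibration is good to about 2 mm. A picture is of the moment at which its call begins. There is no depth.
- robot.finish_job(): hands the job in, once; it reports no verdict.
The state is a dict: "t": time; "qpos": joint angles; "qd": joint speeds; "joint_efforts": joint torques, N m; "eef_pos": TCP position; "ee_rot": TCP orientation; "ft_force": force on the tool from outside, world axes, zero at the start; "ft_torque": the same for the moment, N m; "width": finger opening in mm.
Only numpy, scipy, OpenCV 4.12 (cv2) and the standard library are available. Lean on these libraries where they do the work, as an engineer would, in place of code of your own. Each camera call takes 0.05 s, during which the arm holds its last target.

## Task

Someone left an essence vial standing on the closed lid of the wooden nozzle case: stand it upright, all the way down, in the empty bore of the vial rack and let go of it. Then lift the lid, which has a bar handle at its front, to 60 degrees from closed and finish still holding it there, motionless, so that I can pick out a nozzle; the lid falls shut if you let go. Leave the other vials, the beaker, the ramekin and the spoon where they are.

Things in the scene. Friction and masses are not known exactly. Their poses are not given: they have to be found in the camera images.
- case: Light wooden nozzle case, fixed to the table, 160 deep (its x) x 220 wide (its y) x 80 high without the lid; origin at the centre of its underside, on the table; its front (with the lid's bar handle) faces its -x, towards the robot, turned by up to about 14 degrees. It may stand left or right of the rack. With the 10 mm lid shut its top is 90 mm above the table.
- lid (a joint): Opening angle of the case's lid, a 160 x 220 x 10 board of 0.2 to 0.5 kg, rad: 0 is shut (level), growing as the front edge rises; stop at 1.35. Hinged along the case's back (+x) top edge. No stay or spring: it falls shut from any angle. 60 degrees is 1.047.
- lid_bar (a point): Middle of the lid's handle, a round level dark steel bar of 10 diameter, 100 long along the case's y, held 45 in front of the lid's front edge by an 8 thick arm at each end (92 clear between them; open space below and behind the bar). 85 above the table when shut; 205 from the hinge line. This point and its axes move with the lid.
- lid_hinge (a point): Middle of the lid's hinge line, at the back top edge of the case, 80 above the table, on the lid's underside; the hinge axis is its y (the case's y). The bar's centre lies 205 ahead (-x) and 5 up from it when the lid is shut. The point does not move but its x and z axes turn with the lid.
- vial: The vial to move: closed amber glass vial of 22 diameter, 75 tall, the top 23 a white cap of 21 diameter, 30 to 55 g; stands upright on the shut lid. Origin at the centre of its underside, z up its axis.
- rack: Wooden vial rack, fixed: block 56 (its x) x 170 (its y) x 40 high, with three round bores in a row along its y, 55 apart, each 24.5 diameter and 30 deep. Origin at the centre of its underside, turned by up to about 20 degrees. The middle bore and the one at -y hold vials; the one at +y (the robot's left) is empty.
- rack_hole2 (a point): Centre of the empty bore's mouth, level with the rack's top, 40 above the table; the bore's floor is 30 below it. Axes as the rack's.
- vial_b: Like the vial, standing in the rack's -y bore, 45 of it above the rack's top. Leave alone.
- vial_c: Like the vial, standing in the rack's middle bore, 55 from the empty one. Leave alone.
- beaker: Steel beaker, about 80 diameter, 100 tall, beyond the work; origin under its centre. Leave alone.
- ramekin: White ceramic bowl, about 80 diameter, 45 tall, at the far left; origin under its centre. Leave alone.
- spoon: Wooden spoon lying on the table at the far right, along x. Leave alone.

How it is judged (in metres and radians):
On the way, in this order (a step that is already met when the one before it is completed fails the run):
1. the vial stands all the way down in the empty bore, let go, the lid still shut (horizontal distance between vial and rack_hole2 below 0.007 m and z of vial in the frame of rack_hole2 below -0.025 m and angle between vial's own z axis and vertical below 0.15 rad and contact force between the fingers and vial below 0.05 N and value of joint lid below 0.1 rad), for 0.2 s.
2. the lid is held at 60 degrees (value of joint lid between 0.925 and 1.169 rad and contact force between any of the fingers, the arm and case above 0.15 N), for 0.3 s.
At the end, for the whole second after the job is handed in: The vial stands upright (within 0.15 rad) in the empty bore, within 7 mm of its centre and 25 mm deep or more; the robot touches the lid (over 0.15 N) and holds it still at 53 to 67 degrees (0.925 to 1.169 rad); bystanders within 20 mm and other vials within 15 mm of their starts (all of step 2 and horizontal distance between vial and rack_hole2 below 0.007 m and z of vial in the frame of rack_hole2 below -0.025 m and angle between vial's own z axis and vertical below 0.15 rad and velocity of joint lid between -0.05 and 0.05 rad/s and contact force between vial and case below 0.05 N and not (distance of beaker from where it was at the start of the episode above 0.02 m) and not (distance of ramekin from where it was at the start of the episode above 0.02 m) and not (distance of spoon from where it was at the start of the episode above 0.02 m) and not (distance of vial_b from where it was at the start of the episode above 0.015 m) and not (distance of vial_c from where it was at the start of the episode above 0.015 m)); the arm keeps its last pose, push and grip.
It fails at once if a bystander or another vial is moved (distance of any of beaker, ramekin, spoon from where it was at the start of the episode above 0.02 m or distance of any of vial_b, vial_c from where it was at the start of the episode above 0.015 m).
It fails at once if the lid is lifted before the vial stands in the rack (value of joint lid above 0.15 rad and not (horizontal distance between vial and rack_hole2 below 0.007 m and z of vial in the frame of rack_hole2 below -0.025 m and angle between vial's own z axis and vertical below 0.15 rad)).
It fails at once if the vial is tipped over (angle between vial's own z axis and vertical above 0.8 rad).
It also fails if it takes over 64 s, if anything falls off the work surface, if the arm or the gripper's body presses on something with over 40 N, if the wrist force passes 120 N, or if a joint passes its speed limit or range.

## Working session

There is one attempt and no reset: what is moved stays moved. The work goes in short steps, Python scripts to look and compute and a tool call to move; the robot and the scene stay as the last step left them, time stands still between calls to the robot, and variables do not carry over. Pictures are saved under pics/ and viewed, and the job is handed in when it is done.

Besides the shell and the picture viewer there is one more tool, called after ">>>" as name([rows], argument=value, ...), one row to a line, values as JSON. play_rows: Moves the arm, as the interface text tells. Its arguments: {"type":"object","properties":{"increments":{"type":"array","items":{"type":"object","properties":{"jaw":{"type":"number"},"offset":{"type":"array","items":{"type":"number"}},"delta_rot":{"type":"array","items":{"type":"number"}}}}}},"required":["increments"]}

```bash
ls; mkdir -p pics; python3 - <<'E'
from workcell import status, vision, robot
import cv2,json,numpy as np
print(status.read_state()); print(robot.tips_ahead)
for n in ["scene","top","wrist"]:
    s=vision.snapshot(n); cv2.imwrite(f"pics/{n}0.png",s["frame"][:,:,::-1])
    np.savez(f"{n}0.npz",**s); print(n,s["camera_matrix"].tolist(),np.round(s["pose"],4).tolist())
E
```

```text
pics
{'t': 0.0, 'qpos': array([-1.42871112e+00,  1.04694974e-01,  9.64306752e-02,  1.56387554e+00,
        4.50923836e-05,  1.35310300e+00]), 'qd': array([ 0.00074818, -0.00082006,  0.00019306, -0.00094598,  0.00017023,
        0.00061324]), 'joint_efforts': array([-6.99871180e-04, -5.56925189e+01,  5.03651655e+01,  1.69925066e-02,
       -2.30823371e-04, -6.35419269e-06]), 'eef_pos': array([ 211.22028121, -561.26197343,  249.50359074]), 'ee_rot': array([ 9.83863292e-01,  1.78920571e-01,  4.79191385e-05, -6.70423989e-04]), 'ft_force': array([ 0.49056365, -0.23485576,  0.65694809]), 'ft_torque': array([-0.04099207,  0.00254377,  0.03092897]), 'width': 85.58228168462726}
19.0
scene [[434.9051122446697, 0.0, 313.9941450577364], [0.0, 434.9051122446697, 249.53790117014168], [0.0, 0.0, 1.0]] [[-0.8558, 0.2798, -0.4351, 1069.5872], [0.517, 0.4895, -0.7022, 739.1238], [0.0166, -0.8259, -0.5636, 701.3764], [0.0, 0.0, 0.0, 1.0]]
top [[451.21888910387986, 0.0, 317.3312102137108], [0.0, 451.21888910387986, 245.7596738770374], [0.0, 0.0, 1.0]] [[0.024, -0.9989, 0.0405, 560.3009], [-0.9996, -0.0244, -0.0104, 24.9839], [0.0114, -0.0403, -0.9991, 1213.5579], [0.0, 0.0, 0.0, 1.0]]
wrist [[343.3427812129401, 0.0, 317.9819269413489], [0.0, 343.3427812129401, 238.34501079713328], [0.0, 0.0, 1.0]] [[0.3517, -0.8983, -0.2633, 278.4132], [-0.9361, -0.3378, -0.098, -536.5284], [-0.0009, 0.281, -0.9597, 373.3691], [0.0, 0.0, 0.0, 1.0]]
```

View pics/top0.png

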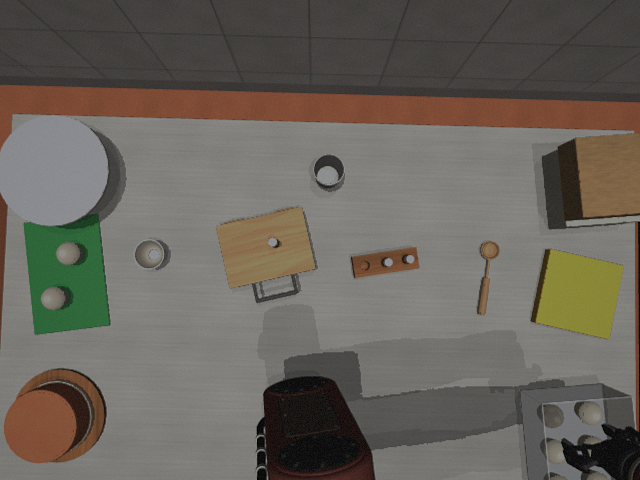

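View pics/scene0.png

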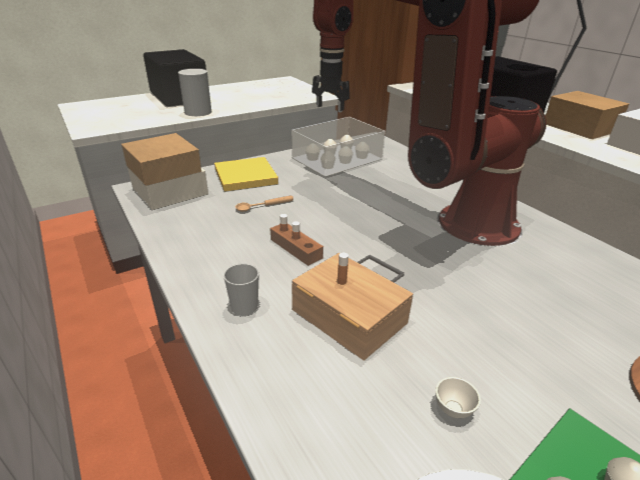

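The top view shows the vial cap at about (273,243), the empty bore at (365,267), the rack vials at (388,262) and (410,259), and the bar near (277,295). The scene view agrees on the layout. I'll zoom in and measure.

```bash
cat > h.py <<'E'
import numpy as np,cv2
def ray(s,uv):
    K=s["camera_matrix"];P=s["pose"]
    d=P[:3,:3]@np.linalg.solve(K,[uv[0],uv[1],1.]); return P[:3,3],d
def onz(s,uv,z):
    o,d=ray(s,uv); return o+d*(z-o[2])/d[2]
def proj(s,X):
    P=s["pose"];c=P[:3,:3].T@(np.asarray(X,float)-P[:3,3]);p=s["camera_matrix"]@c;return p[:2]/p[2]
def two(s1,a,s2,b):
    o1,d1=ray(s1,a);o2,d2=ray(s2,b);d1=d1/np.linalg.norm(d1);d2=d2/np.linalg.norm(d2)
    t=np.linalg.lstsq(np.c_[d1,-d2],o2-o1,rcond=None)[0]
    p,q=o1+t[0]*d1,o2+t[1]*d2;return (p+q)/2,np.linalg.norm(p-q)
E
python3 - <<'E'
import numpy as np,cv2
t=cv2.imread("pics/top0.png");s=cv2.imread("pics/scene0.png")
cv2.imwrite("pics/t_crop.png",cv2.resize(t[200:310,210:320],None,fx=5.4,fy=5.4,interpolation=cv2.INTER_CUBIC))
cv2.imwrite("pics/t_rack.png",cv2.resize(t[235:290,340:430],None,fx=8,fy=8,interpolation=cv2.INTER_CUBIC))
cv2.imwrite("pics/s_crop.png",cv2.resize(s[200:360,260:420],None,fx=3.7,fy=3.7,interpolation=cv2.INTER_CUBIC))
E
```

```text
(no output)
```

View pics/t_crop.png

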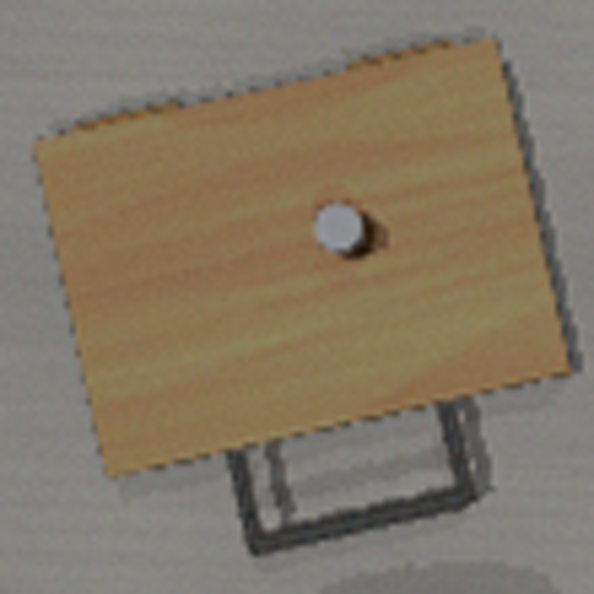

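View pics/t_rack.png

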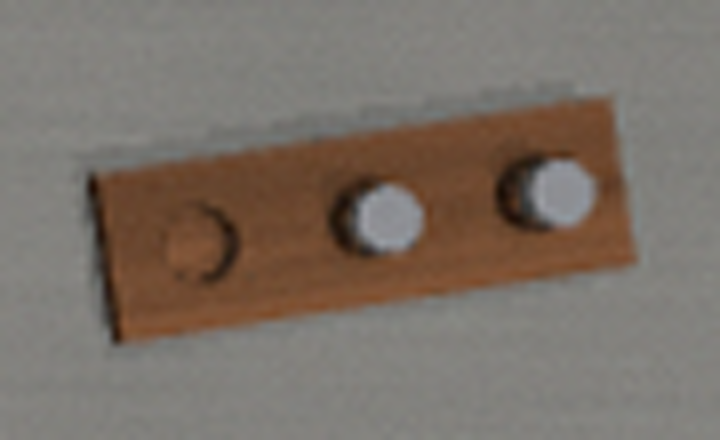

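View pics/s_crop.png

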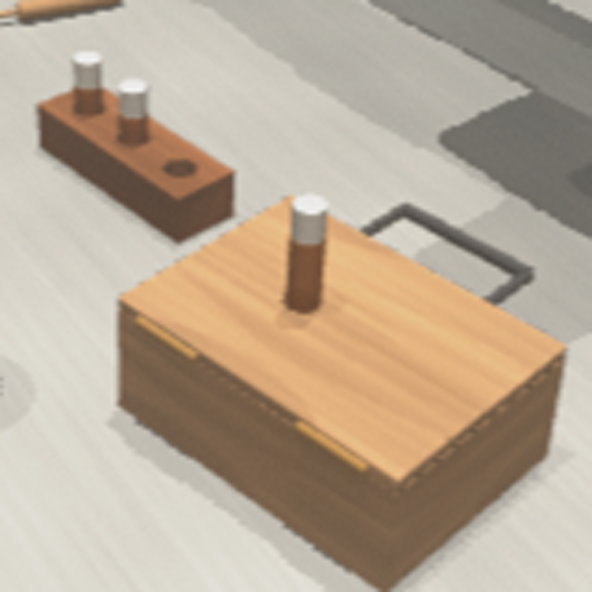

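```bash
python3 - <<'E'
import numpy as np,cv2
from h import *
t=dict(np.load("top0.npz"));s=dict(np.load("scene0.npz"))
hsv=cv2.cvtColor(t["frame"],cv2.COLOR_RGB2HSV)
print("lid hsv",hsv[260,250],"rack",hsv[268,375],hsv[255,375],"table",hsv[220,400],"cap",hsv[243,273])
def quad(roi,lo,hi):
    x0,x1,y0,y1=roi;m=cv2.inRange(hsv,lo,hi);z=np.zeros_like(m);z[y0:y1,x0:x1]=m[y0:y1,x0:x1]
    z=cv2.morphologyEx(z,cv2.MORPH_CLOSE,np.ones((9,9)));c=max(cv2.findContours(z,0,1)[0],key=cv2.contourArea)
    return c,cv2.boxPoints(cv2.minAreaRect(c))
for nm,roi,z in [("lid",(205,325,200,300),90),("rack",(340,430,240,285),40)]:
    c,b=quad(roi,(5,70,60),(25,255,255))
    W=np.array([onz(t,p,z) for p in b]);print(nm,b.round(1).tolist());print(W.round(1).tolist(),"c",W.mean(0).round(1),"sides",[np.linalg.norm(W[i]-W[i-1]).round(1) for i in range(4)],
     "ang",[np.degrees(np.arctan2(*(W[i]-W[i-1])[[1,0]])).round(1) for i in range(4)])
def caps(sn,roi):
    g=cv2.cvtColor(sn["frame"],cv2.COLOR_RGB2HSV);x0,x1,y0,y1=roi
    m=cv2.inRange(g,(0,0,120),(180,60,255)) ; z=np.zeros_like(m);z[y0:y1,x0:x1]=m[y0:y1,x0:x1]
    n,l,st,ce=cv2.connectedComponentsWithStats(z);return [(st[i,4],st[i,:4].tolist(),ce[i].round(1).tolist()) for i in range(1,n) if st[i,4]>15]
for nm,roi,z in [("vial",(262,285,232,254),165),("c",(380,397,254,270),85),("b",(402,418,251,267),85)]:
    for a in caps(t,roi): print(nm,a,onz(t,a[2],z).round(1))
# manual: bore ring, bar ends in top crop
f=lambda x,y:(210+(x+.5)/5.4-.5,200+(y+.5)/5.4-.5); r=lambda x,y:(340+(x+.5)/8-.5,235+(y+.5)/8-.5); q=lambda x,y:(260+(x+.5)/3.7-.5,200+(y+.5)/3.7-.5)
print("bore",onz(t,r(201,244),40).round(1),"scene",onz(s,q(180,168),40).round(1))
for n,p in dict(BL=(36,140),BR=(497,38),FR=(575,370),FL=(105,476)).items():print(n,onz(t,f(*p),90).round(1))
print("bar",onz(t,f(258,544),85).round(1),onz(t,f(472,494),85).round(1))
print("bar scene",onz(s,q(405,210),85).round(1),onz(s,q(524,271),85).round(1))
print("vial base scene",onz(s,q(304,303),90).round(1), "cap top scene",onz(s,q(310,205),165).round(1))
print("capb",onz(s,q(88,60),85).round(1),"capc",onz(s,q(134,90),85).round(1))
E
```

```text
lid hsv [ 19 103 141] rack [ 13 146 108] [ 12 139 108] table [ 23   8 134] cap [108   9 146]
lid [[214.89999389648438, 224.39999389648438], [301.1000061035156, 205.0], [315.5, 268.79998779296875], [229.3000030517578, 288.20001220703125]]
[[652.8, 269.7, 90.0], [707.0, 56.4, 90.0], [548.5, 16.5, 90.0], [495.3, 228.8, 90.0]] c [600.9 142.9  90. ] sides [np.float64(162.7), np.float64(220.0), np.float64(163.4), np.float64(218.9)] ang [np.float64(14.5), np.float64(-75.8), np.float64(-165.9), np.float64(104.1)]
rack [[351.1000061035156, 256.29998779296875], [415.8999938964844, 246.39999389648438], [419.1000061035156, 267.70001220703125], [354.3999938964844, 277.6000061035156]]
[[582.6, -75.9, 40.0], [612.4, -244.3, 40.0], [557.3, -253.6, 40.0], [527.6, -85.5, 40.0]] c [ 570.  -164.8   40. ] sides [np.float64(55.8), np.float64(171.1), np.float64(56.0), np.float64(170.7)] ang [np.float64(9.9), np.float64(-80.0), np.float64(-170.4), np.float64(100.0)]
vial (np.int32(61), [268, 238, 9, 9], [272.0, 241.6]) [609.9 119.6 165. ]
c (np.int32(51), [385, 258, 8, 9], [388.4, 261.8]) [ 570.2 -165.7   85. ]
b (np.int32(48), [407, 255, 7, 8], [410.0, 258.6]) [ 579.6 -219.8   85. ]
bore [ 560.7 -111.6   40. ] scene [ 561.2 -111.4   40. ]
BL [650.2 266.1  90. ]
BR [702.8  54.9  90. ]
FR [550.2  15.1  90. ]
FL [496.5 229.5  90. ]
bar [466.6 159.1  85. ] [491.9  61.2  85. ]
bar scene [491.1  64.3  85. ] [466.2 155.8  85. ]
vial base scene [609.3 118.1  90. ] cap top scene [611.3 120.3 165. ]
capb [ 581.4 -216.6   85. ] capc [ 572.5 -160.4   85. ]
```

Measurements agree across both views and with the given sizes:

| Item | Value |
|---|---|
| Vial | (610, 119.6) |
| Bore | (560.6, −111.2) |
| Rack yaw | 9.9° |
| Bar centre | (479, 111) |
| Case yaw | 14.1° |

Next is a helper that turns a target pose into row numbers.

```bash
cat > rel.py <<'E'
import sys,numpy as np
from scipy.spatial.transform import Rotation as R
from workcell import status
# usage: rel.py x y z jaw_yaw_deg [pitch]  : tool down, tool y at yaw
def main(x,y,z,yaw):
    st=status.read_state();R0=R.from_quat(st["ee_rot"])
    a=np.radians(yaw);ty=np.array([np.cos(a),np.sin(a),0]);tz=np.array([0,0,-1.]);tx=np.cross(ty,tz)
    Rt=R.from_matrix(np.c_[tx,ty,tz])
    print("off cm",(R0.inv().apply(np.array([x,y,z])-st["eef_pos"])/10).round(3),"rotdeg",np.degrees((R0.inv()*Rt).as_rotvec()).round(2),"F",st["ft_force"].round(2),"w",round(st["width"],1),"t",st["t"],"pos",st["eef_pos"].round(1))
main(*map(float,sys.argv[1:5]))
E
python3 rel.py 610 119.6 235 9.9
```

```text
off cm [ 61.298 -49.692   1.535] rotdeg [-4.000e-02 -5.000e-02 -7.929e+01] F [-0.6 -0.2  0.3] w 85.5 t 0.15 pos [ 211.2 -561.3  249.7]
```

>>> play_rows([
  {"jaw":0.3,"offset":[3,-2.4,0],"delta_rot":[0,0,-5]},
  {"jaw":0.3,"offset":[6,-4.8,0],"delta_rot":[0,0,-10]},
  {"jaw":0.3,"offset":[9,-7.2,0],"delta_rot":[0,0,-15]},
  {"jaw":0.3,"offset":[12,-9.6,0],"delta_rot":[0,0,-20]},
  {"jaw":0.3,"offset":[15,-12,0],"delta_rot":[0,0,-25]},
  {"jaw":0.3,"offset":[18,-14.4,0],"delta_rot":[0,0,-30]},
  {"jaw":0.3,"offset":[21,-16.8,0],"delta_rot":[0,0,-35]},
  {"jaw":0.3,"offset":[24,-19.2,0],"delta_rot":[0,0,-40]},
  {"jaw":0.3,"offset":[27,-21.6,0],"delta_rot":[0,0,-45]},
  {"jaw":0.3,"offset":[30,-24,0],"delta_rot":[0,0,-50]},
])

```text
t: 0.98
eef_pos: [408.0, -229.6, 250.2]
ee_rot: [0.815, 0.58, -0.0, 0.0]
ft_force: [1.2, -0.8, 0.3]
width: 59.8
```

```bash
python3 rel.py 610 119.6 235 9.9
```

```text
off cm [39.61   7.622  1.519] rotdeg [ 1.000e-02  1.000e-02 -2.905e+01] F [ 1.16 -0.81  0.35] w 59.8 t 0.9833 pos [ 408.  -229.6  250.2]
```

>>> play_rows([
  {"jaw":0.3,"offset":[4,0.8,0],"delta_rot":[0,0,-3]},
  {"jaw":0.3,"offset":[8,1.5,0],"delta_rot":[0,0,-6]},
  {"jaw":0.3,"offset":[12,2.3,0],"delta_rot":[0,0,-9]},
  {"jaw":0.3,"offset":[16,3.1,0],"delta_rot":[0,0,-12]},
  {"jaw":0.3,"offset":[20,3.8,0],"delta_rot":[0,0,-15]},
  {"jaw":0.3,"offset":[24,4.6,0],"delta_rot":[0,0,-18]},
  {"jaw":0.3,"offset":[28,5.4,0],"delta_rot":[0,0,-21]},
  {"jaw":0.3,"offset":[32,6.2,0],"delta_rot":[0,0,-24]},
  {"jaw":0.3,"offset":[36,6.9,0],"delta_rot":[0,0,-27]},
  {"jaw":0.3,"offset":[38.5,7.4,0],"delta_rot":[0,0,-29]},
])

```text
t: 1.82
eef_pos: [606.0, 110.8, 249.6]
ee_rot: [0.644, 0.765, 0.0, -0.0]
ft_force: [0.1, 0.2, 0.5]
width: 60.0
```

>>> play_rows([
  {"jaw":0.3,"offset":[0,0,0],"delta_rot":[0,0,0]},
  {"jaw":0.3,"offset":[0,0,0],"delta_rot":[0,0,0]},
  {"jaw":0.3,"offset":[0,0,0],"delta_rot":[0,0,0]},
])

```text
t: 2.07
eef_pos: [604.8, 107.0, 249.9]
ee_rot: [0.645, 0.764, -0.0, -0.0]
ft_force: [-0.8, -0.2, -0.3]
width: 59.9
```

```bash
python3 rel.py 610 119.6 235 9.9; python3 - <<'E'
from workcell import vision
import cv2,numpy as np
from h import *
for n in ["wrist","scene"]:
    s=vision.snapshot(n);np.savez(n+"1.npz",**s);f=s["frame"][:,:,::-1].copy()
    print(n,proj(s,[610,119.6,165]).round(1),proj(s,[560.6,-111.2,40]).round(1),proj(s,[479,111,85]).round(1)); cv2.imwrite(f"pics/{n}1.png",f)
E
```

```text
off cm [1.156 0.722 1.491] rotdeg [-0.05  0.01 -0.3 ] F [-0.85 -0.2  -0.33] w 59.9 t 2.0667 pos [604.8 107.  249.9]
wrist [329.1 235.9] [249.2 388. ] [171.9 194.7]
scene [343.8 254.7] [308.5 245. ] [384.9 264.7]
```

View pics/wrist1.png

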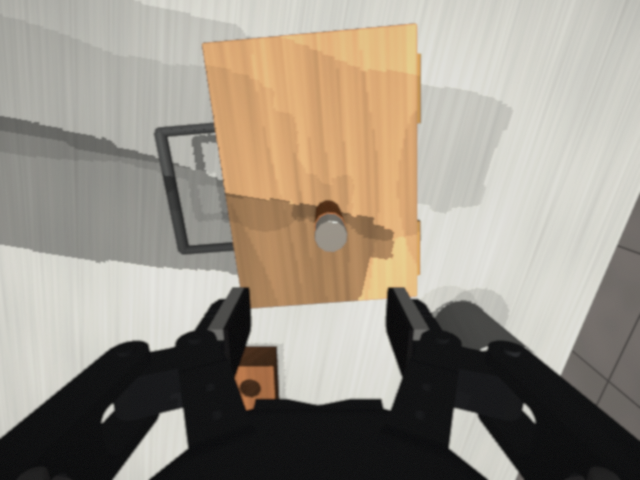

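The wrist view has the cap at (330,233), the bore at (250,388) and the bar middle at (171,190). Predictions were (329,236), (249,388) and (172,195), so they agree within about 2 mm. I'll descend onto the vial.

>>> play_rows([
  {"jaw":0.3,"offset":[0.6,0.4,0],"delta_rot":[0,0,0]},
  {"jaw":0.3,"offset":[1.15,0.7,1],"delta_rot":[0,0,0]},
  {"jaw":0.3,"offset":[1.15,0.7,3],"delta_rot":[0,0,0]},
  {"jaw":0.3,"offset":[1.15,0.7,5],"delta_rot":[0,0,0]},
  {"jaw":0.3,"offset":[1.15,0.7,7],"delta_rot":[0,0,0]},
  {"jaw":0.3,"offset":[1.15,0.7,9],"delta_rot":[0,0,0]},
  {"jaw":0.3,"offset":[1.15,0.7,10.1],"delta_rot":[0,0,0]},
  {"jaw":0.3,"offset":[1.15,0.7,10.3],"delta_rot":[0,0,0]},
  {"jaw":0.3,"offset":[1.15,0.7,10.3],"delta_rot":[0,0,0]},
  {"jaw":0.3,"offset":[1.15,0.7,10.3],"delta_rot":[0,0,0]},
])

```text
t: 3.0
eef_pos: [610.6, 119.8, 148.4]
ee_rot: [0.645, 0.764, 0.0, 0.001]
ft_force: [-0.3, 0.2, 1.4]
width: 59.6
```

```bash
python3 rel.py 610 119.6 147 9.9; python3 - <<'E'
from workcell import vision
import cv2,numpy as np
for n in ["wrist","scene"]:
    s=vision.snapshot(n);f=s["frame"][:,:,::-1].copy()
    if n=="scene": f=cv2.resize(f[180:340,260:420],None,fx=3.7,fy=3.7)
    cv2.imwrite(f"pics/{n}2.png",f)
E
```

```text
off cm [-0.009 -0.064  0.136] rotdeg [ 0.07  0.02 -0.29] F [-0.33  0.15  1.42] w 59.6 t 3.0 pos [610.6 119.8 148.4]
```

View pics/wrist2.png

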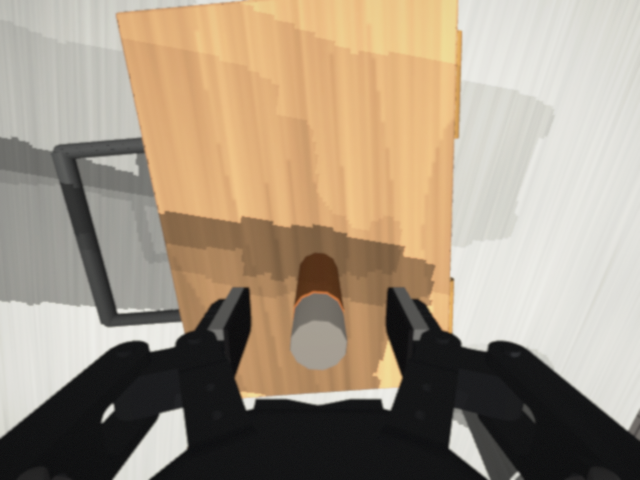

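View pics/scene2.png

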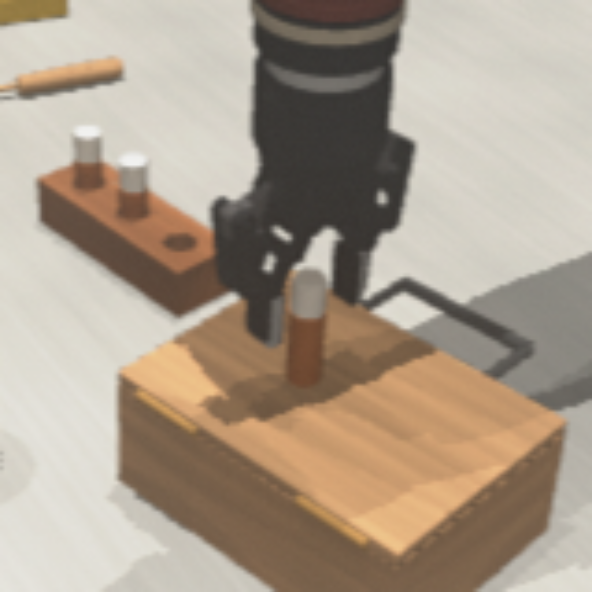

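The cap sits at x≈319, centred between the fingers (250 and 388). Closing.

>>> play_rows([
  {"jaw":0.5,"offset":[0,0,0.1],"delta_rot":[0,0,0]},
  {"jaw":0.65,"offset":[0,0,0.1],"delta_rot":[0,0,0]},
  {"jaw":0.8,"offset":[0,0,0.1],"delta_rot":[0,0,0]},
  {"jaw":1,"offset":[0,0,0.1],"delta_rot":[0,0,0]},
  {"jaw":1,"offset":[0,0,0.1],"delta_rot":[0,0,0]},
  {"jaw":1,"offset":[0,0,0.1],"delta_rot":[0,0,0]},
  {"jaw":1,"offset":[0,0,0.1],"delta_rot":[0,0,0]},
  {"jaw":1,"offset":[0,0,0.1],"delta_rot":[0,0,0]},
  {"jaw":1,"offset":[0,0,0.1],"delta_rot":[0,0,0]},
])

```text
t: 3.85
eef_pos: [610.5, 119.8, 146.8]
ee_rot: [0.645, 0.764, 0.0, 0.0]
ft_force: [0.1, -0.4, 4.8]
width: 19.2
```

```bash
python3 rel.py 610 119.6 147 9.9; python3 - <<'E'
from workcell import vision
import cv2,numpy as np
for n in ["wrist","scene"]:
    s=vision.snapshot(n);f=s["frame"][:,:,::-1].copy()
    if n=="scene": f=cv2.resize(f[180:340,260:420],None,fx=3.7,fy=3.7)
    cv2.imwrite(f"pics/{n}3.png",f)
E
```

```text
off cm [-0.01  -0.053 -0.015] rotdeg [ 0.06  0.02 -0.28] F [ 0.11 -0.35  4.82] w 19.2 t 3.85 pos [610.5 119.8 146.8]
```

View pics/scene3.png

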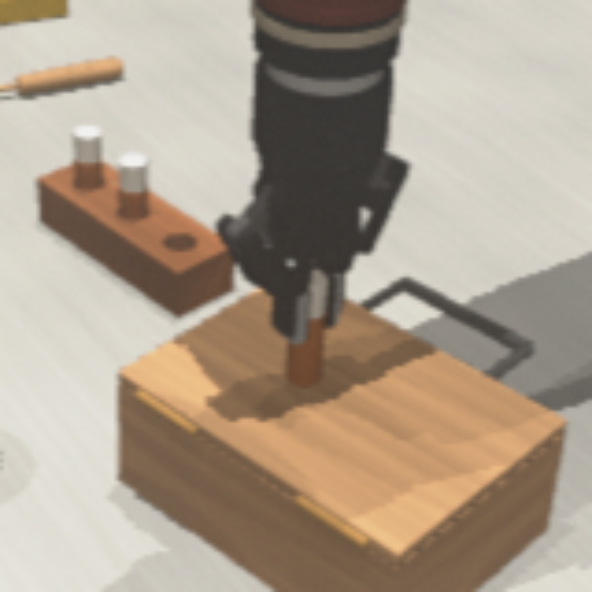

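>>> play_rows([
  {"jaw":1,"offset":[0,0,-0.3],"delta_rot":[0,0,0]},
  {"jaw":1,"offset":[0,0,-1],"delta_rot":[0,0,0]},
  {"jaw":1,"offset":[0,0,-2],"delta_rot":[0,0,0]},
  {"jaw":1,"offset":[0,0,-3],"delta_rot":[0,0,0]},
  {"jaw":1,"offset":[0,0,-4],"delta_rot":[0,0,0]},
  {"jaw":1,"offset":[0,0,-4.5],"delta_rot":[0,0,0]},
  {"jaw":1,"offset":[0,0,-5],"delta_rot":[0,0,0]},
  {"jaw":1,"offset":[0,0,-5],"delta_rot":[0,0,0]},
  {"jaw":1,"offset":[0,0,-5],"delta_rot":[0,0,0]},
])

```text
t: 4.7
eef_pos: [610.2, 119.8, 196.4]
ee_rot: [0.645, 0.764, 0.0, 0.0]
ft_force: [-1.1, 0.6, -0.9]
width: 19.5
```

```bash
python3 rel.py 560.6 -111.2 197 9.9; python3 - <<'E'
from workcell import vision
import cv2,numpy as np
for n in ["wrist","scene"]:
    s=vision.snapshot(n);f=s["frame"][:,:,::-1].copy()
    if n=="scene": f=cv2.resize(f[150:310,260:420],None,fx=3.7,fy=3.7)
    cv2.imwrite(f"pics/{n}4.png",f)
E
```

```text
off cm [-21.943  -8.748  -0.062] rotdeg [ 0.01  0.01 -0.29] F [-1.13  0.6  -0.87] w 19.5 t 4.7 pos [610.2 119.8 196.4]
```

View pics/scene4.png

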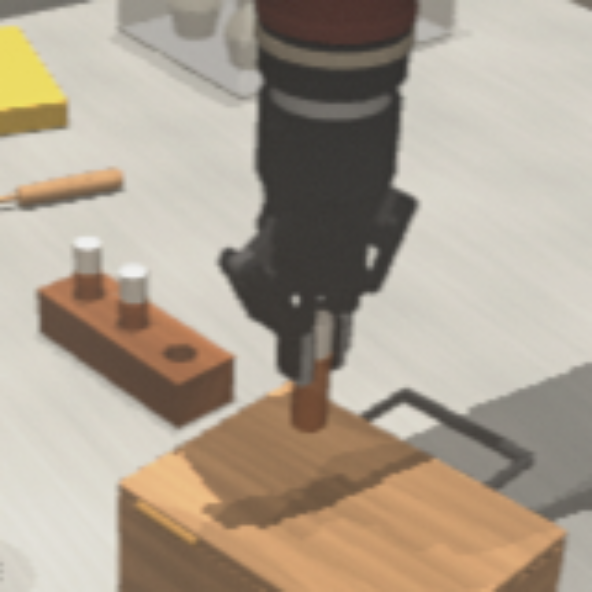

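View pics/wrist4.png

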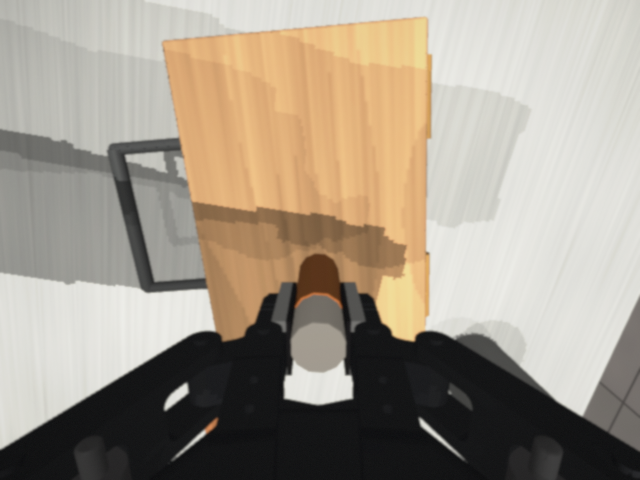

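The vial is held upright and centred, clear of the lid. I'll carry it to the bore.

>>> play_rows([
  {"jaw":1,"offset":[-1,-0.4,0],"delta_rot":[0,0,0]},
  {"jaw":1,"offset":[-3,-1.2,0],"delta_rot":[0,0,0]},
  {"jaw":1,"offset":[-6,-2.4,0],"delta_rot":[0,0,0]},
  {"jaw":1,"offset":[-9,-3.6,0],"delta_rot":[0,0,0]},
  {"jaw":1,"offset":[-12,-4.8,0],"delta_rot":[0,0,0]},
  {"jaw":1,"offset":[-15,-6,0],"delta_rot":[0,0,0]},
  {"jaw":1,"offset":[-18,-7.2,0],"delta_rot":[0,0,0]},
  {"jaw":1,"offset":[-20,-8,0],"delta_rot":[0,0,0]},
  {"jaw":1,"offset":[-21.4,-8.5,0],"delta_rot":[0,0,-0.3]},
  {"jaw":1,"offset":[-21.9,-8.7,0],"delta_rot":[0,0,-0.3]},
])

```text
t: 5.63
eef_pos: [560.0, -113.3, 195.9]
ee_rot: [0.644, 0.765, -0.0, -0.0]
ft_force: [0.3, 1.0, -0.9]
width: 19.6
```

>>> play_rows([
  {"jaw":1,"offset":[0,0,1],"delta_rot":[0,0,0]},
  {"jaw":1,"offset":[0,0,3],"delta_rot":[0,0,0]},
  {"jaw":1,"offset":[0,0,5],"delta_rot":[0,0,0]},
  {"jaw":1,"offset":[0,0,7],"delta_rot":[0,0,0]},
  {"jaw":1,"offset":[0,0,8],"delta_rot":[0,0,0]},
  {"jaw":1,"offset":[0,0,8.5],"delta_rot":[0,0,0]},
  {"jaw":1,"offset":[0,0,8.5],"delta_rot":[0,0,0]},
  {"jaw":1,"offset":[0,0,8.5],"delta_rot":[0,0,0]},
  {"jaw":1,"offset":[0,0,8.5],"delta_rot":[0,0,0]},
])

```text
t: 6.38
eef_pos: [561.7, -110.8, 112.6]
ee_rot: [0.643, 0.766, 0.0, 0.001]
ft_force: [0.2, -0.2, -0.2]
width: 19.5
```

```bash
python3 rel.py 560.6 -111.2 110 9.9; python3 - <<'E'
from workcell import vision
import cv2,numpy as np
from h import *
for n in ["wrist","scene","top"]:
    s=vision.snapshot(n);np.savez(n+"5.npz",**s);f=s["frame"][:,:,::-1].copy()
    if n=="scene": f=cv2.resize(f[160:280,240:360],None,fx=5,fy=5,interpolation=cv2.INTER_CUBIC)
    if n=="top": f=cv2.resize(f[220:300,330:430],None,fx=6,fy=6,interpolation=cv2.INTER_CUBIC)
    cv2.imwrite(f"pics/{n}5.png",f)
    print(n,proj(s,[560.6,-111.2,40]),proj(s,[560.6,-111.2,53]))
E
```

```text
off cm [-0.019 -0.114  0.26 ] rotdeg [0.09 0.07 0.03] F [ 0.19 -0.22 -0.2 ] w 19.5 t 6.3833 pos [ 561.7 -110.8  112.6]
wrist [315.60418928 260.04457676] [315.48207898 267.85505773]
scene [308.52035175 245.01009518] [308.56551591 241.03813482]
top [364.5218789  265.08418304] [365.10737337 265.09694974]
```

View pics/scene5.png

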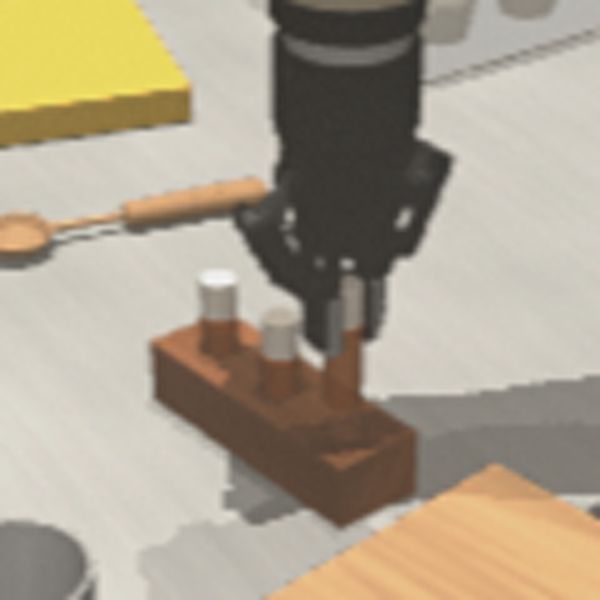

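View pics/wrist5.png

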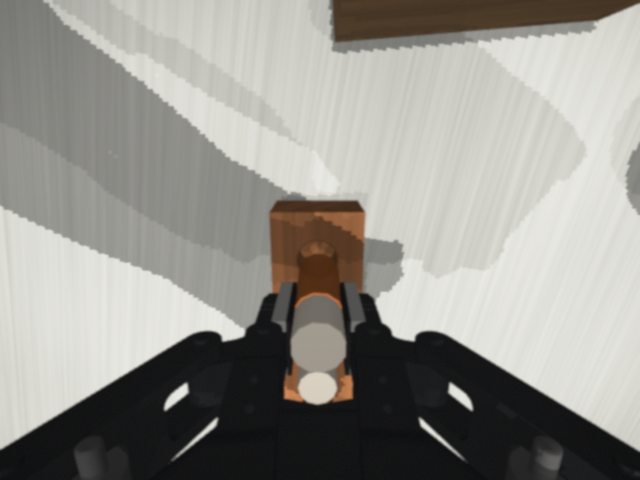

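```bash
python3 - <<'E'
import cv2
f=cv2.imread("pics/wrist5.png");cv2.imwrite("pics/w5z.png",cv2.resize(f[190:310,258:378],None,fx=5,fy=5,interpolation=cv2.INTER_CUBIC))
import numpy as np
g=f.astype(int)
for r in (225,235,290,270):print(r,[tuple(g[r,c]) for c in list(range(268,276))],[tuple(g[r,c]) for c in range(359,368)])
for r in (266,274,280):print(r,[int(g[r,c].sum()) for c in range(290,348)])
E
```

```text
225 [(np.int64(126), np.int64(132), np.int64(135)), (np.int64(105), np.int64(114), np.int64(125)), (np.int64(74), np.int64(89), np.int64(112)), (np.int64(51), np.int64(72), np.int64(105)), (np.int64(44), np.int64(68), np.int64(104)), (np.int64(43), np.int64(68), np.int64(104)), (np.int64(44), np.int64(68), np.int64(105)), (np.int64(45), np.int64(70), np.int64(106))] [(np.int64(64), np.int64(100), np.int64(154)), (np.int64(65), np.int64(102), np.int64(156)), (np.int64(66), np.int64(103), np.int64(157)), (np.int64(70), np.int64(105), np.int64(158)), (np.int64(94), np.int64(121), np.int64(164)), (np.int64(137), np.int64(155), np.int64(179)), (np.int64(176), np.int64(188), np.int64(197)), (np.int64(197), np.int64(206), np.int64(208)), (np.int64(205), np.int64(212), np.int64(213))]
235 [(np.int64(128), np.int64(134), np.int64(136)), (np.int64(112), np.int64(120), np.int64(128)), (np.int64(84), np.int64(96), np.int64(115)), (np.int64(57), np.int64(76), np.int64(106)), (np.int64(45), np.int64(69), np.int64(104)), (np.int64(44), np.int64(69), np.int64(104)), (np.int64(44), np.int64(69), np.i
[... 2243 characters left out ...]
 138, 141, 139, 138, 136, 133, 134, 133, 131, 134, 145, 167, 187, 197, 202, 206, 207, 207, 203, 204, 204, 197]
274 [249, 254, 250, 247, 240, 235, 234, 224, 191, 161, 145, 140, 136, 136, 139, 140, 140, 138, 139, 138, 137, 140, 139, 141, 138, 142, 138, 142, 137, 143, 140, 138, 140, 140, 139, 137, 138, 138, 140, 138, 143, 144, 142, 139, 141, 135, 137, 140, 161, 189, 201, 206, 207, 205, 207, 204, 200, 202]
280 [272, 275, 273, 266, 258, 254, 242, 214, 175, 147, 144, 146, 146, 145, 144, 150, 154, 151, 150, 152, 151, 153, 149, 151, 151, 148, 145, 147, 143, 146, 148, 152, 151, 149, 151, 150, 150, 150, 153, 148, 148, 147, 147, 143, 143, 142, 144, 143, 149, 178, 205, 212, 209, 200, 201, 205, 204, 201]
```

View pics/w5z.png

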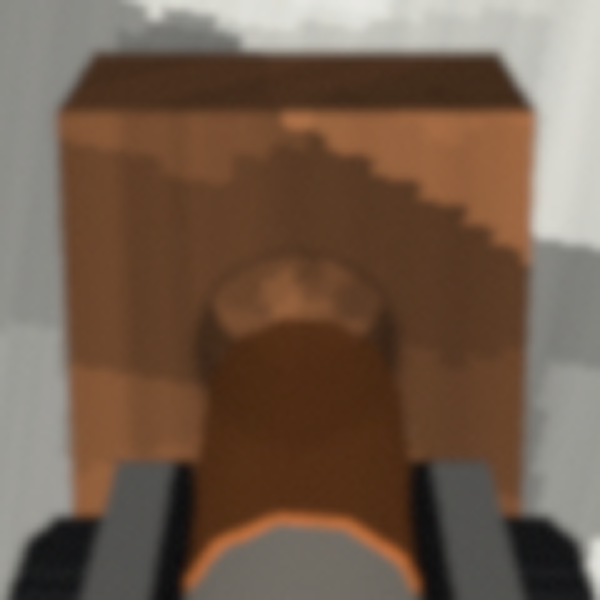

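View pics/top5.png

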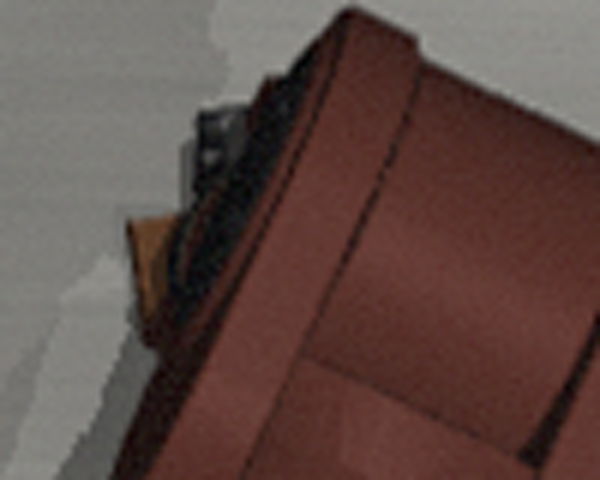

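```bash
python3 - <<'E'
import numpy as np
from h import *
s=dict(np.load("wrist5.npz"))
u=np.array([-np.sin(np.radians(9.9)),np.cos(np.radians(9.9)),0])
B=np.array([560.6,-111.2,40]);T=np.array([561.7,-110.8,112.6])
print("bore top edge row pred",proj(s,B+12.25*u),"rack end",proj(s,B+30*u))
for h in(54,57):
  V=T.copy();V[2]-=h;print("vial bottom far edge",proj(s,V+11*u),"ctr",proj(s,V))
print(proj(s,T+[0,0,20]))
E
```

```text
bore top edge row pred [315.56613071 240.72686211] rack end [315.50864919 211.55047541]
vial bottom far edge [317.4943825  252.40381321] ctr [317.50034358 271.18958864]
vial bottom far edge [317.49481554 250.66337387] ctr [317.50068097 269.19757109]
[317.48687934 350.68589253]
```

The vial is about 1 mm to +tool y of the bore, and the state agrees. I'll shift and lower gently while watching force.

>>> play_rows([
  {"jaw":1,"offset":[0.05,-0.1,0],"delta_rot":[0,0,0]},
  {"jaw":1,"offset":[0.05,-0.1,0.4],"delta_rot":[0,0,0]},
  {"jaw":1,"offset":[0.05,-0.1,0.8],"delta_rot":[0,0,0]},
  {"jaw":1,"offset":[0.05,-0.1,1.2],"delta_rot":[0,0,0]},
  {"jaw":1,"offset":[0.05,-0.1,1.5],"delta_rot":[0,0,0]},
  {"jaw":1,"offset":[0.05,-0.1,1.8],"delta_rot":[0,0,0]},
  {"jaw":1,"offset":[0.05,-0.1,1.8],"delta_rot":[0,0,0]},
])

```text
t: 7.12
eef_pos: [559.7, -110.3, 92.5]
ee_rot: [0.643, 0.766, -0.0, -0.0]
ft_force: [0.7, -0.7, -0.4]
width: 19.3
```

```bash
python3 rel.py 560.6 -111.2 67 9.9; python3 - <<'E'
from workcell import vision
import cv2,numpy as np
s=vision.snapshot("wrist");f=s["frame"][:,:,::-1]
cv2.imwrite("pics/w6z.png",cv2.resize(f[200:320,258:378],None,fx=5,fy=5,interpolation=cv2.INTER_CUBIC))
E
```

```text
off cm [-0.103  0.075  2.548] rotdeg [-0.03 -0.02  0.01] F [ 0.71 -0.75 -0.37] w 19.3 t 7.1167 pos [ 559.7 -110.3   92.5]
```

View pics/w6z.png

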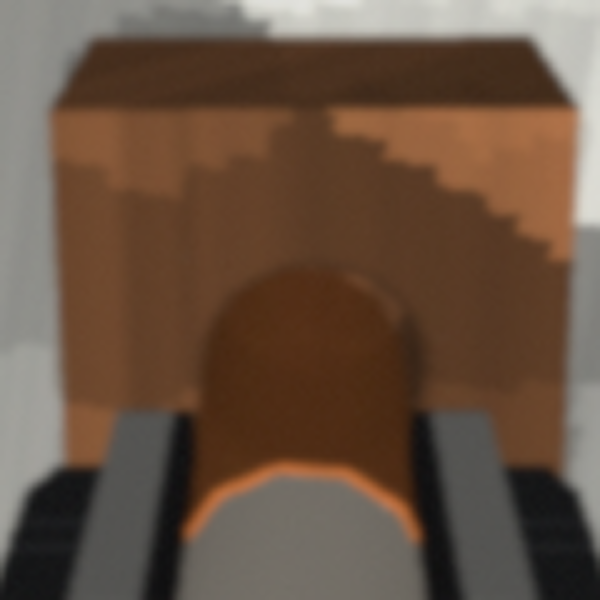

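The vial's base has entered the bore with no contact force, and the remaining gap is on the right. I'll nudge +y slightly and continue down.

>>> play_rows([
  {"jaw":1,"offset":[-0.05,0.06,0],"delta_rot":[0,0,0]},
  {"jaw":1,"offset":[-0.05,0.06,0.3],"delta_rot":[0,0,0]},
  {"jaw":1,"offset":[-0.05,0.06,0.6],"delta_rot":[0,0,0]},
  {"jaw":1,"offset":[-0.05,0.06,0.9],"delta_rot":[0,0,0]},
  {"jaw":1,"offset":[-0.05,0.06,1.2],"delta_rot":[0,0,0]},
  {"jaw":1,"offset":[-0.05,0.06,1.5],"delta_rot":[0,0,0]},
  {"jaw":1,"offset":[-0.05,0.06,1.5],"delta_rot":[0,0,0]},
])

```text
t: 7.75
eef_pos: [560.1, -110.6, 77.4]
ee_rot: [0.643, 0.766, -0.0, -0.001]
ft_force: [0.2, -1.0, -1.4]
width: 19.4
```

```bash
python3 rel.py 560.6 -111.2 67 9.9
```

```text
off cm [-0.071  0.04   1.039] rotdeg [-0.05 -0.03  0.01] F [ 0.19 -1.   -1.39] w 19.4 t 7.75 pos [ 560.1 -110.6   77.4]
```

>>> play_rows([
  {"jaw":1,"offset":[0,0,0.2],"delta_rot":[0,0,0]},
  {"jaw":1,"offset":[0,0,0.4],"delta_rot":[0,0,0]},
  {"jaw":1,"offset":[0,0,0.6],"delta_rot":[0,0,0]},
  {"jaw":1,"offset":[0,0,0.8],"delta_rot":[0,0,0]},
  {"jaw":1,"offset":[0,0,0.9],"delta_rot":[0,0,0]},
  {"jaw":1,"offset":[0,0,0.9],"delta_rot":[0,0,0]},
])

```text
t: 8.25
eef_pos: [560.4, -110.7, 68.9]
ee_rot: [0.643, 0.766, -0.0, -0.0]
ft_force: [-0.1, -0.8, -0.2]
width: 19.0
```

>>> play_rows([
  {"jaw":1,"offset":[0,0,0.05],"delta_rot":[0,0,0]},
  {"jaw":1,"offset":[0,0,0.1],"delta_rot":[0,0,0]},
  {"jaw":1,"offset":[0,0,0.1],"delta_rot":[0,0,0]},
])

```text
t: 8.5
eef_pos: [560.5, -110.8, 68.3]
ee_rot: [0.643, 0.766, -0.0, 0.0]
ft_force: [0.5, 0.4, -0.4]
width: 19.2
```

```bash
python3 rel.py 560.6 -111.2 67 9.9;python3 - <<'E'
from workcell import vision
import cv2,numpy as np
s=vision.snapshot("wrist");f=s["frame"][:,:,::-1]
cv2.imwrite("pics/w7z.png",cv2.resize(f[200:320,258:378],None,fx=5,fy=5,interpolation=cv2.INTER_CUBIC))
f=vision.snapshot("scene")["frame"][:,:,::-1]
cv2.imwrite("pics/s7z.png",cv2.resize(f[160:280,240:360],None,fx=5,fy=5,interpolation=cv2.INTER_CUBIC))
E
```

```text
off cm [-0.044 -0.003  0.13 ] rotdeg [0.   0.   0.02] F [ 0.5   0.43 -0.45] w 19.2 t 8.5 pos [ 560.5 -110.8   68.3]
```

View pics/s7z.png

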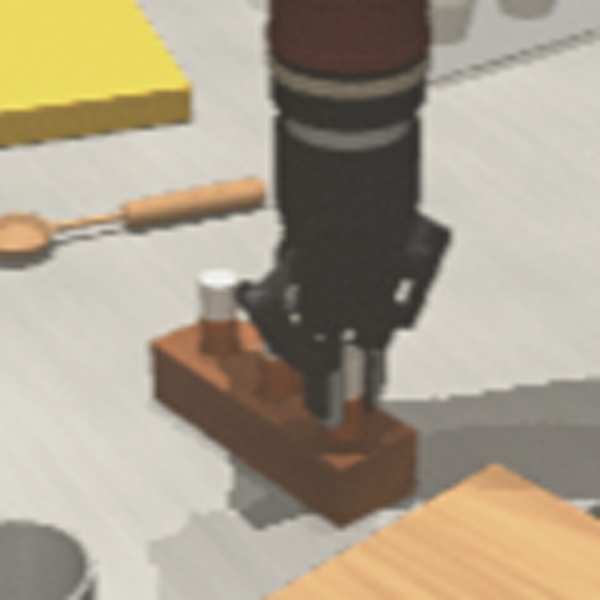

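Almost seated, with no force. One more mm down, then open.

>>> play_rows([
  {"jaw":1,"offset":[-0.03,0,0.1],"delta_rot":[0,0,0]},
  {"jaw":1,"offset":[-0.03,0,0.13],"delta_rot":[0,0,0]},
  {"jaw":0.85,"offset":[-0.03,0,0.13],"delta_rot":[0,0,0]},
  {"jaw":0.7,"offset":[-0.03,0,0.13],"delta_rot":[0,0,0]},
  {"jaw":0.55,"offset":[-0.03,0,0.13],"delta_rot":[0,0,0]},
  {"jaw":0.45,"offset":[-0.03,0,0.13],"delta_rot":[0,0,0]},
  {"jaw":0.45,"offset":[-0.03,0,0.13],"delta_rot":[0,0,0]},
  {"jaw":0.45,"offset":[-0.03,0,0.13],"delta_rot":[0,0,0]},
])

```text
t: 9.27
eef_pos: [560.7, -111.1, 67.0]
ee_rot: [0.643, 0.766, 0.0, 0.0]
ft_force: [-0.5, 0.6, -0.2]
width: 47.0
```

```bash
python3 rel.py 560.6 -111.2 67 9.9;python3 - <<'E'
from workcell import vision
import cv2,numpy as np
f=vision.snapshot("wrist")["frame"][:,:,::-1]
cv2.imwrite("pics/w8.png",f)
E
```

```text
off cm [-0.011 -0.007  0.005] rotdeg [0.01 0.01 0.02] F [-0.45  0.65 -0.21] w 47.0 t 9.2667 pos [ 560.7 -111.1   67. ]
```

View pics/w8.png

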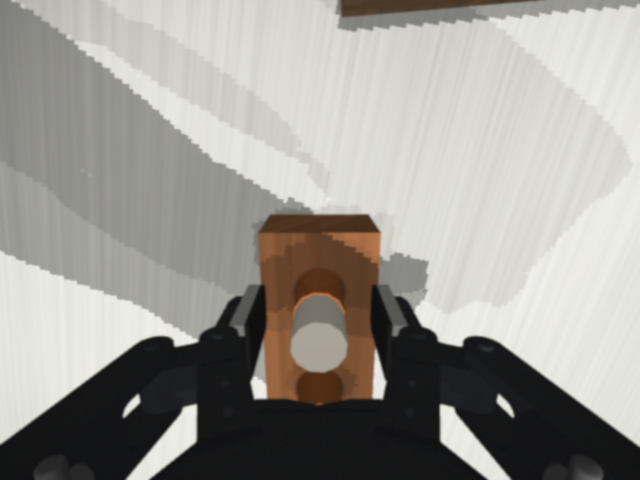

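Released, with the vial upright in the bore. Raising.

>>> play_rows([
  {"jaw":0.45,"offset":[0,0,-0.5],"delta_rot":[0,0,0]},
  {"jaw":0.45,"offset":[0,0,-2],"delta_rot":[0,0,0]},
  {"jaw":0.45,"offset":[0,0,-4],"delta_rot":[0,0,0]},
  {"jaw":0.45,"offset":[0,0,-6],"delta_rot":[0,0,0]},
  {"jaw":0.45,"offset":[0,0,-8],"delta_rot":[0,0,0]},
  {"jaw":0.45,"offset":[0,0,-10],"delta_rot":[0,0,0]},
  {"jaw":0.45,"offset":[0,0,-12],"delta_rot":[0,0,0]},
  {"jaw":0.45,"offset":[0,0,-12],"delta_rot":[0,0,0]},
])

```text
t: 9.98
eef_pos: [562.3, -111.8, 192.0]
ee_rot: [0.643, 0.766, 0.001, 0.003]
ft_force: [-0.0, -1.0, 0.7]
width: 46.8
```

```bash
python3 rel.py 479.2 111 160 14.1;python3 - <<'E'
from workcell import vision
import cv2,numpy as np
from h import *
s=vision.snapshot("wrist");cv2.imwrite("pics/w9.png",s["frame"][:,:,::-1])
print(proj(s,[560.6,-111.2,85]))
f=vision.snapshot("scene")["frame"][:,:,::-1]
cv2.imwrite("pics/s9z.png",cv2.resize(f[180:280,260:360],None,fx=6,fy=6,interpolation=cv2.INTER_CUBIC))
E
```

```text
off cm [23.387 -4.366  3.092] rotdeg [ 0.29  0.22 -4.18] F [-0.05 -1.05  0.73] w 46.8 t 9.9833 pos [ 562.3 -111.8  192. ]
[314.64829016 241.40482282]
```

View pics/s9z.png

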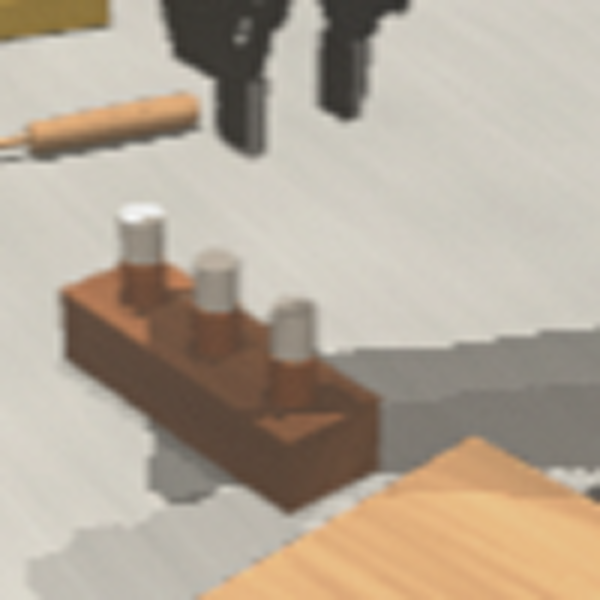

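View pics/w9.png

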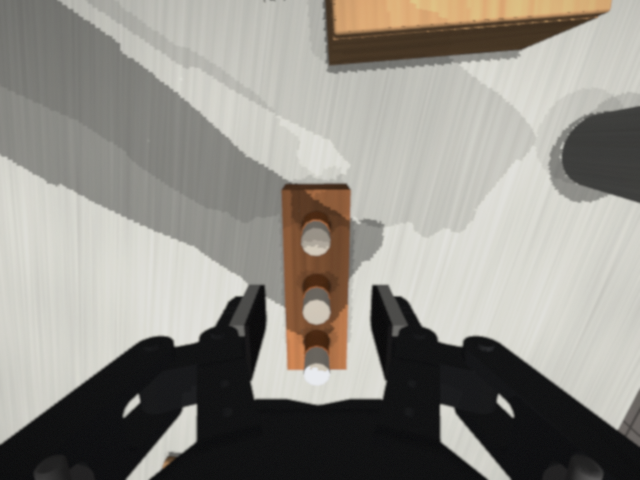

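All three vials stand at the same height, so the vial is seated. Next, the bar.

>>> play_rows([
  {"jaw":0.5,"offset":[1,-0.2,0],"delta_rot":[0,0,-0.5]},
  {"jaw":0.55,"offset":[4,-0.7,0],"delta_rot":[0,0,-1]},
  {"jaw":0.58,"offset":[7.5,-1.4,0],"delta_rot":[0,0,-1.5]},
  {"jaw":0.58,"offset":[11,-2,0],"delta_rot":[0,0,-2]},
  {"jaw":0.58,"offset":[14.5,-2.7,0],"delta_rot":[0,0,-2.5]},
  {"jaw":0.58,"offset":[18,-3.3,0],"delta_rot":[0,0,-3]},
  {"jaw":0.58,"offset":[21,-3.9,0],"delta_rot":[0,0,-3.5]},
  {"jaw":0.58,"offset":[23,-4.2,0],"delta_rot":[0,0,-4.2]},
  {"jaw":0.58,"offset":[23.4,-4.3,0],"delta_rot":[0,0,-4.2]},
  {"jaw":0.58,"offset":[23.4,-4.3,0],"delta_rot":[0,0,-4.2]},
])

```text
t: 10.92
eef_pos: [476.7, 113.4, 186.0]
ee_rot: [0.614, 0.789, -0.0, -0.001]
ft_force: [0.4, -0.1, 0.0]
width: 35.6
```

>>> play_rows([
  {"jaw":0.58,"offset":[0,0,0],"delta_rot":[0,0,0]},
  {"jaw":0.58,"offset":[0,0,0],"delta_rot":[0,0,0]},
  {"jaw":0.58,"offset":[0,0,0],"delta_rot":[0,0,0]},
])

```text
t: 11.17
eef_pos: [478.2, 111.1, 186.7]
ee_rot: [0.615, 0.788, -0.0, -0.0]
ft_force: [0.4, 0.4, 0.7]
width: 35.8
```

```bash
python3 rel.py 479.2 111 160 14.1;python3 - <<'E'
from workcell import vision
import cv2,numpy as np
from h import *
s=vision.snapshot("wrist");cv2.imwrite("pics/w10.png",s["frame"][:,:,::-1])
print(proj(s,[479.2,111,85]),proj(s,[479.2,111,89]))
E
```

```text
off cm [-0.034  0.099  2.665] rotdeg [-0.03  0.01 -0.07] F [0.35 0.43 0.67] w 35.8 t 11.1667 pos [478.2 111.1 186.7]
[319.21722974 245.86942646] [319.23315185 247.65504194]
```

View pics/w10.png

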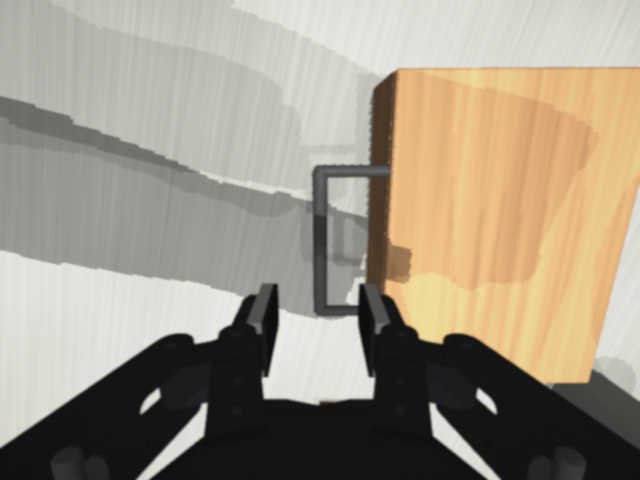

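The bar is at column 320, rows 166–312, between the fingers as predicted. Descending and gripping.

>>> play_rows([
  {"jaw":0.58,"offset":[0.2,0.1,1],"delta_rot":[0,0,0]},
  {"jaw":0.58,"offset":[0.2,0.1,3],"delta_rot":[0,0,0]},
  {"jaw":0.58,"offset":[0.2,0.1,5],"delta_rot":[0,0,0]},
  {"jaw":0.58,"offset":[0.2,0.1,6.5],"delta_rot":[0,0,0]},
  {"jaw":0.58,"offset":[0.2,0.1,7.5],"delta_rot":[0,0,0]},
  {"jaw":0.58,"offset":[0.2,0.1,8.5],"delta_rot":[0,0,0]},
  {"jaw":0.58,"offset":[0.2,0.1,9.3],"delta_rot":[0,0,0]},
  {"jaw":0.58,"offset":[0.2,0.1,9.7],"delta_rot":[0,0,0]},
  {"jaw":0.58,"offset":[0.2,0.1,9.7],"delta_rot":[0,0,0]},
  {"jaw":0.58,"offset":[0.2,0.1,9.7],"delta_rot":[0,0,0]},
])

```text
t: 12.05
eef_pos: [478.7, 114.2, 90.4]
ee_rot: [0.615, 0.789, 0.0, 0.0]
ft_force: [-0.3, -0.1, 0.1]
width: 35.9
```

```bash
python3 rel.py 479.2 111 89 14.1;python3 - <<'E'
from workcell import vision
import cv2,numpy as np
s=vision.snapshot("wrist");cv2.imwrite("pics/w11.png",s["frame"][:,:,::-1])
f=vision.snapshot("scene")["frame"][:,:,::-1]
cv2.imwrite("pics/s11.png",cv2.resize(f[160:340,280:460],None,fx=3.3,fy=3.3,interpolation=cv2.INTER_CUBIC))
E
```

```text
off cm [-0.322 -0.029  0.137] rotdeg [0.03 0.01 0.01] F [-0.28 -0.11  0.14] w 35.9 t 12.05 pos [478.7 114.2  90.4]
```

View pics/w11.png

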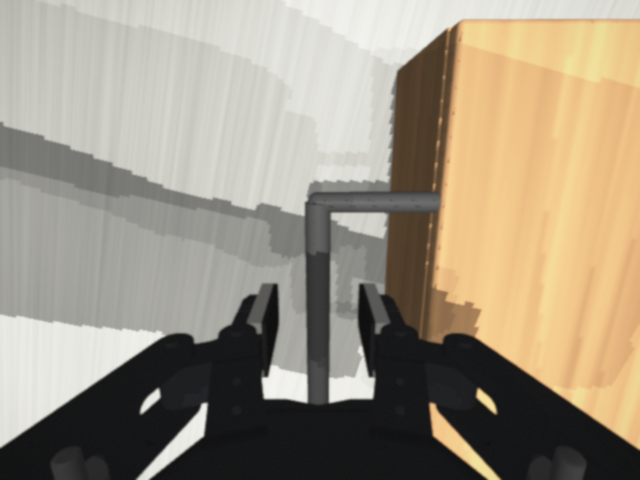

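View pics/s11.png

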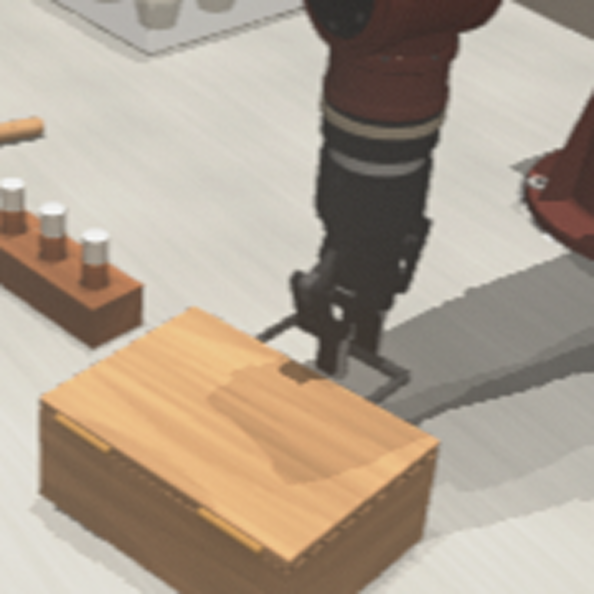

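The bar is centred between the fingers. Closing.

>>> play_rows([
  {"jaw":0.7,"offset":[0,0,0.1],"delta_rot":[0,0,0]},
  {"jaw":0.8,"offset":[0,0,0.1],"delta_rot":[0,0,0]},
  {"jaw":0.9,"offset":[0,0,0.1],"delta_rot":[0,0,0]},
  {"jaw":1,"offset":[0,0,0.1],"delta_rot":[0,0,0]},
  {"jaw":1,"offset":[0,0,0.1],"delta_rot":[0,0,0]},
  {"jaw":1,"offset":[0,0,0.1],"delta_rot":[0,0,0]},
  {"jaw":1,"offset":[0,0,0.1],"delta_rot":[0,0,0]},
])

```text
t: 12.73
eef_pos: [478.6, 114.2, 89.4]
ee_rot: [0.615, 0.789, 0.0, 0.0]
ft_force: [-2.0, 0.2, 5.4]
width: 7.7
```

```bash
cat > arc.py <<'E'
import numpy as np,sys
from scipy.spatial.transform import Rotation as R
from workcell import status
# displacement (tool axes, cm) from current measured, for lid angles; a0 = current lid angle assumed; dz grip const
st=status.read_state();R0=R.from_quat(st["ee_rot"])
a=np.radians(14.1);ex=np.array([np.cos(a),np.sin(a),0]);ez=np.array([0,0,1.])
P=lambda d:205*(-np.cos(d)*ex+np.sin(d)*ez)+5*(np.sin(d)*ex+np.cos(d)*ez)
print(st["eef_pos"].round(1),st["ft_force"].round(1),round(st["width"],1))
for g in map(float,sys.argv[2:]):
    print(g,(R0.inv().apply(P(np.radians(g))-P(np.radians(float(sys.argv[1]))))/10).round(2))
E
python3 arc.py 0 1 3 6 9 12 15 18 20 25 30 35 40 45 50 55 60
```

```text
[478.6 114.2  89.4] [-2.   0.2  5.4] 7.7
1.0 [-0.    0.01 -0.36]
3.0 [-0.    0.05 -1.07]
6.0 [-0.    0.17 -2.14]
9.0 [-0.    0.33 -3.2 ]
12.0 [-0.    0.55 -4.25]
15.0 [-0.    0.83 -5.29]
18.0 [-0.    1.16 -6.31]
20.0 [-0.    1.41 -6.98]
25.0 [-0.    2.14 -8.62]
30.0 [ -0.     3.   -10.18]
35.0 [ -0.     4.   -11.67]
40.0 [ -0.     5.12 -13.06]
45.0 [-1.000e-02  6.360e+00 -1.435e+01]
50.0 [-1.000e-02  7.710e+00 -1.552e+01]
55.0 [-1.000e-02  9.160e+00 -1.658e+01]
60.0 [-1.000e-02  1.069e+01 -1.750e+01]
```

Gripped. Following the arc to 20° first.

>>> play_rows([
  {"jaw":1,"offset":[0,0.01,-0.36],"delta_rot":[0,0,0]},
  {"jaw":1,"offset":[0,0.05,-1.07],"delta_rot":[0,0,0]},
  {"jaw":1,"offset":[0,0.17,-2.14],"delta_rot":[0,0,0]},
  {"jaw":1,"offset":[0,0.33,-3.2],"delta_rot":[0,0,0]},
  {"jaw":1,"offset":[0,0.55,-4.25],"delta_rot":[0,0,0]},
  {"jaw":1,"offset":[0,0.83,-5.29],"delta_rot":[0,0,0]},
  {"jaw":1,"offset":[0,1.16,-6.31],"delta_rot":[0,0,0]},
  {"jaw":1,"offset":[0,1.41,-6.98],"delta_rot":[0,0,0]},
  {"jaw":1,"offset":[0,1.41,-6.98],"delta_rot":[0,0,0]},
  {"jaw":1,"offset":[0,1.41,-6.98],"delta_rot":[0,0,0]},
])

```text
t: 13.57
eef_pos: [491.6, 117.6, 159.1]
ee_rot: [0.615, 0.789, -0.001, -0.0]
ft_force: [-3.3, -3.0, -1.0]
width: 8.1
```

```bash
python3 arc.py 20 23 26 29 32 35 38 40 ;python3 - <<'E'
from workcell import vision
import cv2,numpy as np
s=vision.snapshot("wrist");cv2.imwrite("pics/w12.png",s["frame"][:,:,::-1])
f=vision.snapshot("scene")["frame"][:,:,::-1]
cv2.imwrite("pics/s12.png",cv2.resize(f[140:340,280:480],None,fx=3,fy=3,interpolation=cv2.INTER_CUBIC))
E
```

```text
[491.6 117.6 159.1] [-3.3 -3.  -1. ] 8.1
23.0 [-0.    0.42 -0.99]
26.0 [-0.    0.88 -1.96]
29.0 [-0.   1.4 -2.9]
32.0 [-0.    1.97 -3.81]
35.0 [-0.    2.58 -4.69]
38.0 [-0.    3.24 -5.54]
40.0 [-0.    3.7  -6.09]
```

View pics/w12.png

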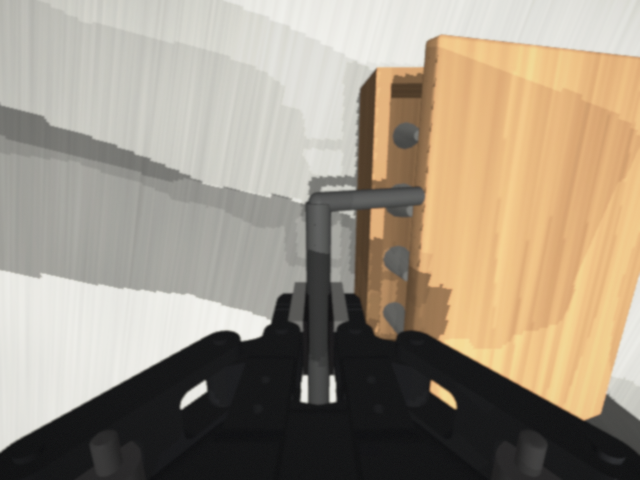

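View pics/s12.png

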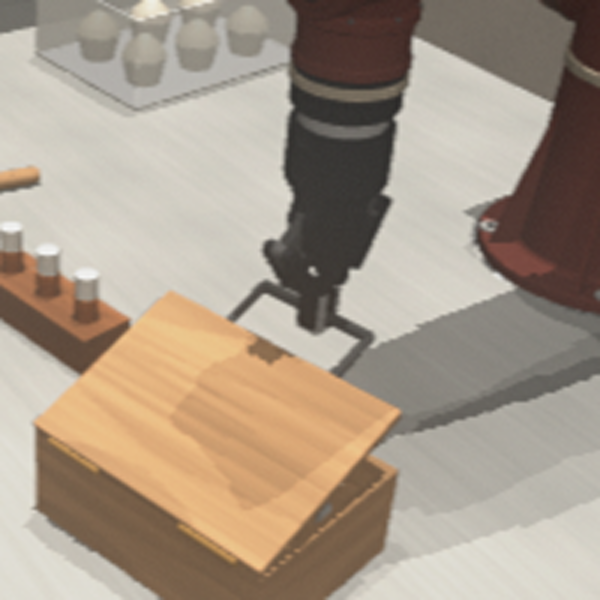

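The lid is rising in the grip without slip, and forces are about 4 N. Continuing to 40°, then 60°.

>>> play_rows([
  {"jaw":1,"offset":[0,0.2,-0.5],"delta_rot":[0,0,0]},
  {"jaw":1,"offset":[0,0.42,-0.99],"delta_rot":[0,0,0]},
  {"jaw":1,"offset":[0,0.88,-1.96],"delta_rot":[0,0,0]},
  {"jaw":1,"offset":[0,1.4,-2.9],"delta_rot":[0,0,0]},
  {"jaw":1,"offset":[0,1.97,-3.81],"delta_rot":[0,0,0]},
  {"jaw":1,"offset":[0,2.58,-4.69],"delta_rot":[0,0,0]},
  {"jaw":1,"offset":[0,3.24,-5.54],"delta_rot":[0,0,0]},
  {"jaw":1,"offset":[0,3.7,-6.09],"delta_rot":[0,0,0]},
  {"jaw":1,"offset":[0,3.7,-6.09],"delta_rot":[0,0,0]},
  {"jaw":1,"offset":[0,3.7,-6.09],"delta_rot":[0,0,0]},
])

```text
t: 14.5
eef_pos: [527.0, 126.5, 221.3]
ee_rot: [0.615, 0.789, -0.001, -0.0]
ft_force: [-14.3, -4.6, 8.8]
width: 7.3
```

```bash
python3 arc.py 40 42 45 48 51 54 57 59 60 ;python3 - <<'E'
from workcell import vision
import cv2,numpy as np
s=vision.snapshot("wrist");cv2.imwrite("pics/w13.png",s["frame"][:,:,::-1])
f=vision.snapshot("scene")["frame"][:,:,::-1]
cv2.imwrite("pics/s13.png",cv2.resize(f[120:320,280:480],None,fx=3,fy=3,interpolation=cv2.INTER_CUBIC))
E
```

```text
[527.  126.5 221.3] [-14.3  -4.6   8.8] 7.3
42.0 [-0.    0.48 -0.53]
45.0 [-0.    1.24 -1.29]
48.0 [-0.    2.03 -2.01]
51.0 [-0.    2.86 -2.69]
54.0 [-0.    3.73 -3.33]
57.0 [-0.    4.63 -3.92]
59.0 [-0.    5.24 -4.28]
60.0 [-0.    5.56 -4.46]
```

View pics/w13.png

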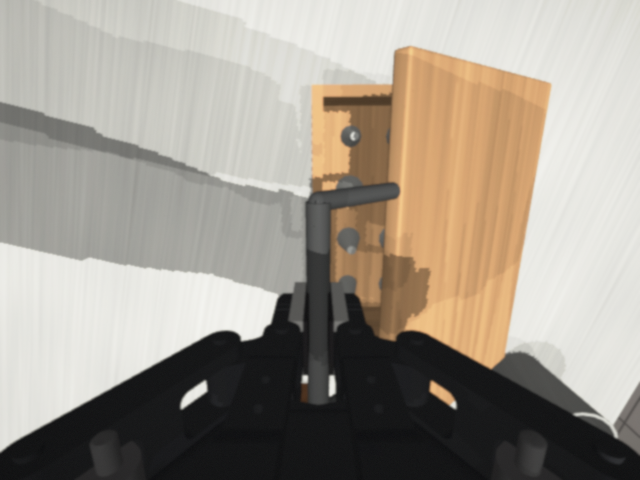

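View pics/s13.png

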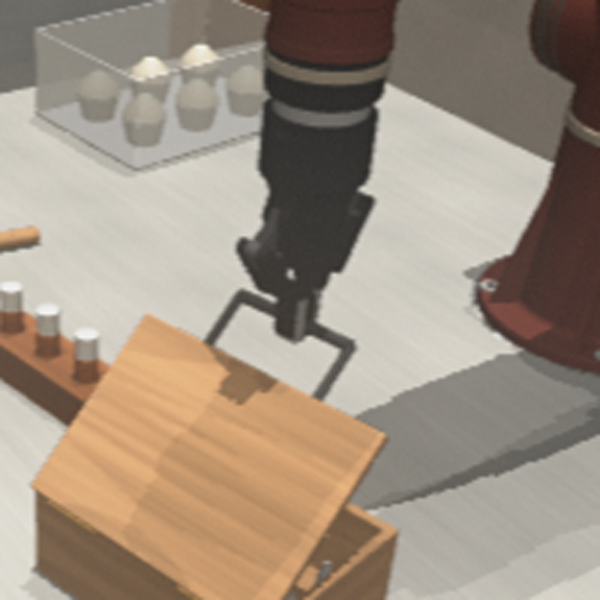

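The extra force is radial compression of about 17 N, so my arc radius is slightly short. I'll add about 2.5 mm outward over the rest.

>>> play_rows([
  {"jaw":1,"offset":[0,-0.1,-0.1],"delta_rot":[0,0,0]},
  {"jaw":1,"offset":[0,0.3,-0.7],"delta_rot":[0,0,0]},
  {"jaw":1,"offset":[0,1.07,-1.47],"delta_rot":[0,0,0]},
  {"jaw":1,"offset":[0,1.86,-2.2],"delta_rot":[0,0,0]},
  {"jaw":1,"offset":[0,2.7,-2.88],"delta_rot":[0,0,0]},
  {"jaw":1,"offset":[0,3.58,-3.53],"delta_rot":[0,0,0]},
  {"jaw":1,"offset":[0,4.49,-4.13],"delta_rot":[0,0,0]},
  {"jaw":1,"offset":[0,5.1,-4.5],"delta_rot":[0,0,0]},
  {"jaw":1,"offset":[0,5.44,-4.68],"delta_rot":[0,0,0]},
  {"jaw":1,"offset":[0,5.44,-4.68],"delta_rot":[0,0,0]},
])

```text
t: 15.43
eef_pos: [581.6, 140.3, 268.6]
ee_rot: [0.615, 0.789, 0.001, 0.001]
ft_force: [-6.1, -1.4, 6.7]
width: 8.0
```

>>> play_rows([
  {"jaw":1,"offset":[0,0,0],"delta_rot":[0,0,0]},
  {"jaw":1,"offset":[0,0,0],"delta_rot":[0,0,0]},
  {"jaw":1,"offset":[0,0,0],"delta_rot":[0,0,0]},
  {"jaw":1,"offset":[0,0,0],"delta_rot":[0,0,0]},
])

```text
t: 15.77
eef_pos: [581.1, 140.2, 268.3]
ee_rot: [0.615, 0.789, 0.0, 0.0]
ft_force: [-5.2, -1.8, 6.0]
width: 7.5
```

```bash
python3 arc.py 60 60 ;python3 - <<'E'
from workcell import vision
import cv2,numpy as np
s=vision.snapshot("wrist");np.savez("wrist14.npz",**s);cv2.imwrite("pics/w14.png",s["frame"][:,:,::-1])
s=vision.snapshot("scene");np.savez("scene14.npz",**s);f=s["frame"][:,:,::-1]
cv2.imwrite("pics/s14.png",cv2.resize(f[120:320,270:470],None,fx=3,fy=3,interpolation=cv2.INTER_CUBIC))
s=vision.snapshot("top");np.savez("top14.npz",**s);f=s["frame"][:,:,::-1]
cv2.imwrite("pics/t14.png",f)
E
```

```text
[581.1 140.2 268.3] [-5.2 -1.8  6. ] 7.5
60.0 [0. 0. 0.]
```

View pics/w14.png

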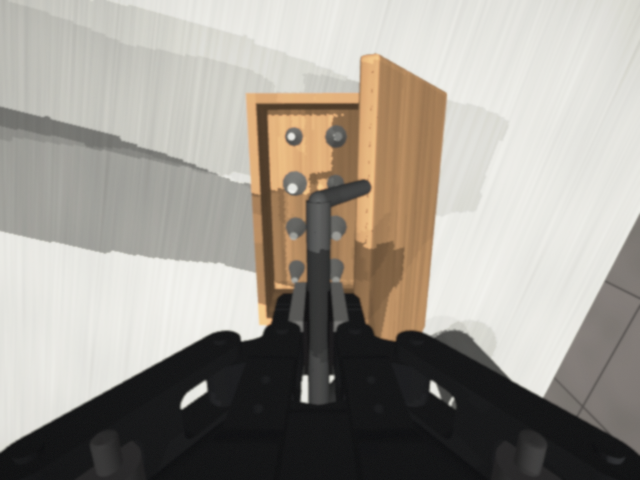

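View pics/s14.png

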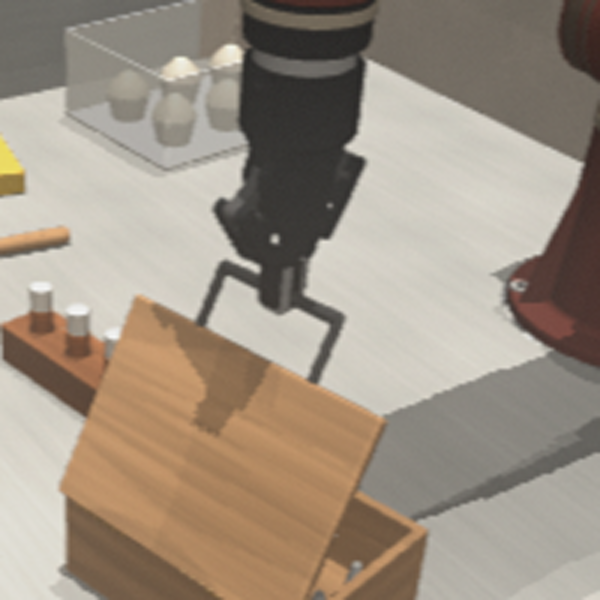

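View pics/t14.png

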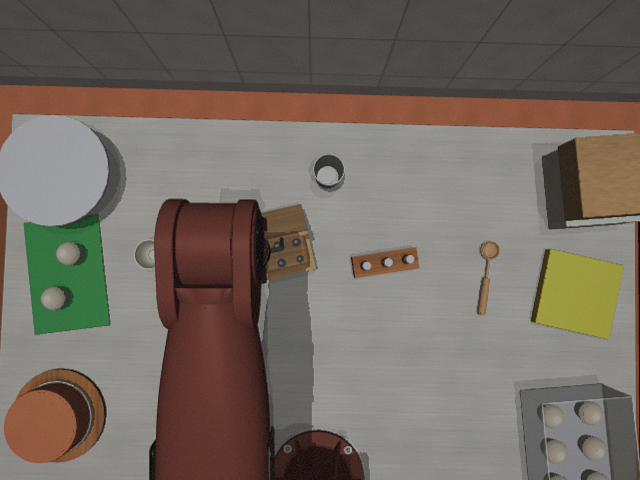

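The lid stands open in the grip. I'll measure its angle by casting scene-view rays onto the case's side planes, using the lid's front corners at crop (137,297) and (384,424) and the bar ends at (225,266) and (342,318).

```bash
python3 - <<'E'
import numpy as np
from h import *
s=dict(np.load("scene14.npz"))
a=np.radians(14.1);ex=np.array([np.cos(a),np.sin(a),0]);ey=np.array([-np.sin(a),np.cos(a),0])
H=np.array([600.5,142,80])+80*ex
q=lambda x,y:(270+(x+.5)/3-.5,120+(y+.5)/3-.5)
for n,p,yy,off in [("cornerR",(137,297),-110,(160,10)),("cornerL",(384,424),110,(160,10)),("barR",(225,266),-48,(205,5)),("barL",(342,318),48,(205,5))]:
    o,d=ray(s,q(*p));t=(yy-(o-H)@ey)/(d@ey);X=o+t*d-H
    f,z=-X@ex,X[2];print(n,"fwd",round(f,1),"up",round(z,1),"r",round(np.hypot(f,z),1),"exp r",round(np.hypot(*off),1),"angle",round(np.degrees(np.arctan2(z,f)-np.arctan2(off[1],off[0])),1))
E
python3 arc.py 60 58 62
```

```text
cornerR fwd 74.7 up 139.0 r 157.8 exp r 160.3 angle 58.2
cornerL fwd 75.5 up 138.4 r 157.6 exp r 160.3 angle 57.8
barR fwd 98.2 up 180.7 r 205.7 exp r 205.1 angle 60.1
barL fwd 106.5 up 177.0 r 206.5 exp r 205.1 angle 57.6
[581.1 140.2 268.2] [-5.5 -1.4  6.2] 7.6
58.0 [ 0.   -0.62  0.35]
62.0 [-0.    0.63 -0.33]
```

>>> play_rows([
  {"jaw":1,"offset":[0,0.2,-0.1],"delta_rot":[0,0,0]},
  {"jaw":1,"offset":[0,0.2,-0.1],"delta_rot":[0,0,0]},
  {"jaw":1,"offset":[0,0.2,-0.1],"delta_rot":[0,0,0]},
  {"jaw":1,"offset":[0,0.2,-0.1],"delta_rot":[0,0,0]},
  {"jaw":1,"offset":[0,0.2,-0.1],"delta_rot":[0,0,0]},
  {"jaw":1,"offset":[0,0.2,-0.1],"delta_rot":[0,0,0]},
  {"jaw":1,"offset":[0,0.2,-0.1],"delta_rot":[0,0,0]},
  {"jaw":1,"offset":[0,0.2,-0.1],"delta_rot":[0,0,0]},
  {"jaw":1,"offset":[0,0.2,-0.1],"delta_rot":[0,0,0]},
  {"jaw":1,"offset":[0,0.2,-0.1],"delta_rot":[0,0,0]},
])

```text
t: 16.75
eef_pos: [582.9, 140.7, 269.3]
ee_rot: [0.615, 0.789, 0.0, 0.0]
ft_force: [-6.2, -0.8, 5.5]
width: 7.7
```

```bash
python3 - <<'E'
from workcell import status,vision
import numpy as np,cv2
from h import *
for i in range(3):
    s=vision.snapshot("top");st=status.read_state();print(st["eef_pos"].round(2),np.abs(st["qd"]).max().round(4),st["ft_force"].round(1),round(st["width"],1))
g=cv2.cvtColor(s["frame"],cv2.COLOR_RGB2HSV);m=cv2.inRange(g,(0,0,120),(180,60,255))
for n,(x0,x1,y0,y1) in dict(v=(359,373,257,273),c=(380,397,254,270),b=(402,418,251,267)).items():
    z=np.zeros_like(m);z[y0:y1,x0:x1]=m[y0:y1,x0:x1];k,l,stt,ce=cv2.connectedComponentsWithStats(z)
    i=1+np.argmax(stt[1:,4]);print(n,stt[i].tolist(),onz(s,ce[i],85).round(1))
E
```

```text
[582.92 140.69 269.32] 0.0025 [-6.1 -1.7  5.8] 7.3
[582.94 140.69 269.34] 0.0007 [-6.3 -1.7  5.7] 7.7
[582.93 140.69 269.34] 0.0017 [-6.6 -1.5  6.6] 7.3
v [363, 262, 8, 8, 52] [ 560.3 -111.2   85. ]
c [385, 258, 8, 9, 53] [ 569.9 -165.5   85. ]
b [406, 255, 8, 8, 51] [ 579.3 -219.2   85. ]
```

The arm is motionless, the vial is at the bore's centre, and the other vials haven't moved. Handing in.

```bash
python3 -c "
from workcell import robot
print(robot.finish_job())"
```

```text
the job is handed in; nothing more can be done
None
```

I stood the vial in the empty bore and let go of it. I then gripped the lid's bar, raised the lid to about 60° and handed the job in still holding it there; no verdict came back.

- **Vial:** in the last top view its cap is within 1 mm of the bore's centre. When I let go, it stood level with the other two vials, so it is all the way down.
- **Other objects:** the other two vials are within 1 mm of their starts. The beaker and spoon look unmoved in the last top view. The arm partly hid the ramekin, but nothing went near it.
- **Lid:** the camera gave 58–60° and the arm pose about 60°. I then nudged it up about 0.6° and did not measure it again, but this is well inside the 53–67° window. The arm was still and pressing on the bar with about 9 N.
- **Disagreements:** the camera readings of the lid spread by about 2.5°. There was also a brief sideways load of about 17 N on the bar partway up, which I eased by widening the arc slightly.

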